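# Fetch the sample tin from behind the reagent bottles for weighing

## Robot

A 6-joint arm with a two-finger parallel gripper is mounted at the origin on the work surface. World frame = base frame: x ahead of the robot, y to its left, z up, the work surface at z = 0. Lengths are in m, angles in rad, forces in N, time in s.
With the tool pointing down it reaches from about 0.3 to 0.85 m from the base axis. Payload 4.2 kg.
Tool frame: the origin (TCP) lies on the front face of the gripper's body, between the roots of the fingers; the fingertips stand 78 mm ahead of it and the grasp point (between the pads) lies 60 mm ahead of it; z points along the fingers, y is the line along which they close (so a half turn about z gives the same grasp; the last joint's range is limited). The gripper opens to 91 mm and grips with 3 to 60 N. Pads are 32 mm wide; open, the fingers measure 118 mm over their backs; the gripper's body (76 mm by 178 mm) begins 60 mm behind the grasp point.
Start: joints at [-0.02, 0.32, 1.565, -0, 1.257, -0.02], TCP at [0.575, 0, 0.292] pointing down, gripper open.
Joint ranges: [-3.11, 3.11], [-0.84, 2.01], [0.21, 2.61], [-1.34, 4.49], [0.05, 2.63], [-2.56, 2.56]. Speed limits (rad/s): [2.57, 2.57, 3.14, 3.14, 3.14, 3.14].

## Interface

Orientations are given as a 3x3 rotation matrix whose columns are the frame's x, y, z axes.
In Python, from workcell import monitor, eyes, close_job gives the robot as it stands.
- The arm moves only by the tool step_arm, never from a script. Its argument "commands" is one flat list of numbers, 7 for each row, row after row: the opening, from 0 (shut) to 1 (fully open), then the shift along the tool's x, y, z in mm, then the turn, a rotation vector about the tool's x, y, z in rad. A call has exactly 8 rows; each row is the pose to reach, as a shift and turn from the pose commanded when the call began, along the tool's axes at that moment; what a row does not reach only later rows make up. A row lasts 1/12 s, in which the tool goes at most 41.7 mm and 7.16 degrees, less where a joint would pass 70% of its speed; a pose out of reach is approached as far as the arm can. A call with a gripper value outside its range is refused whole. The fingers move at their own pace and stop on an object; "newtons" is the grip in N (left out, the last holds). Time passes only in rows, so rows that repeat a pose let the fingers close, or fill a call up. It gives the time, the measured TCP pose, the force, the opening and the grip force at its end, in the units of the state.
- monitor.get_state(): the state, without advancing time (a new reading comes with each control period).
- eyes.read_camera(name): name is "scene" or "side" or "wrist"; returns the picture (400x640x3 uint8, red, green, blue); there is no depth.
- eyes.camera_params(name): a dict with "fx", "fy", "cx", "cy" (pixels), "world_from_camera" (4x4, takes a point from camera to world coordinates); the wrist camera has in their place "tool_from_camera" (4x4, takes a point from camera to tool coordinates, whose origin is the TCP and whose axes are the flange's). Camera axes: x right, y down, z forward; pixel columns grow to the right and rows downward; lengths in m; the calibration is good to about 2 mm. The wrist camera is an equidistant fisheye: a pixel r from the principal point sees the ray r / f radians off the axis. A picture is of the moment at which its call begins: read the wrist's pose just before it. camera_params takes no time and is no camera call.
- close_job(): hands the job in; it is judged then, once.
The state is a dict: "clock": time; "qpos": joint angles; "joint_vel": joint speeds; "tau": joint torques, N m; "eef_pos": TCP position; "tool_rot": TCP orientation; "contact_force": force on the tool from outside, world axes, zero at the start; "moment": the same for the moment, N m; "grip_width": opening from 0.0 (shut) to 1.0 (fully open); "grip_force": force on a finger pad.
Only numpy, scipy, OpenCV 4.12 (cv2) and the standard library are available. Lean on these libraries where they do the work, as an engineer would, in place of code of your own. Each camera call takes 0.05 s, during which the arm holds its last target. There are 200 camera calls.

## Task

The lidded sample tin in the grey spill tray has to go on the balance, but two of the reagent bottles stand in front of it. Take those two bottles out and stand them in the flat steel tray, then fetch the tin and set it upright in the middle of the balance pan, and finally put the two bottles back, so that all three bottles stand upright in the spill tray, each where it stood at the start (to within 15 mm). Leave the porcelain crucible, the beaker and the pipette tip box alone.

Things in the scene. Friction and masses are not known exactly. Their poses are not given: they have to be found in the camera images.
- cap_bottle: Round amber glass laboratory bottle, 70 mm diameter, 143 mm tall, with a wide blue ribbed screw cap: cap diameter 54 mm over the ribs, from 116 to 143 mm above the underside; the cylindrical body reaches up to 88 mm, with a 43 mm neck above it. Closed, about 0.42 kg. Origin at the centre of its underside, z up. Its place at the start is the place it must return to.
- square_bottle: Square white plastic bottle, 61 x 61 mm (sides along its x and y), 131 mm tall, with a round white screw cap: diameter 45 mm over the ribs, from 106 to 131 mm above the underside; the square body reaches up to 92 mm. Closed, about 0.32 kg. Origin at the centre of its underside, z up. Its place at the start is the place it must return to.
- stopper_bottle: Round amber glass bottle with a narrow neck, 68 mm diameter, 152 mm tall, closed by a thick amber glass stopper (fixed in the neck): stopper head diameter 34 mm, from 122 to 152 mm above the underside; the wide body reaches up to 78 mm, with a 29 mm neck above it. About 0.45 kg. Origin at the centre of its underside, z up. Its place at the start is the place it must return to.
- tin: Lidded round aluminium sample tin, 48 mm diameter, 40 mm tall, closed, about 60 g; to be gripped round its side. It stands in the far row of the spill tray, behind the gap between two neighbouring bottles: those two have their axes about 75 mm from its axis, the third bottle about 145 mm. Origin at the centre of its underside, z up.
- crucible: Small open white porcelain crucible, 44 mm diameter at the rim, 34 mm tall, standing beside the tin in the far row of the spill tray, axes about 86 mm apart. Not to be moved. Origin at the centre of its underside.
- spill_tray: Grey plastic spill tray fixed to the bench, outside 200 mm along its x and 276 mm along its y; floor 4 mm thick, walls 4 mm thick and 22 mm high. The three bottles stand in a row along its y, 37 mm to the -x side of its centre (the robot's side), 86 mm apart and in any order; tin and crucible stand in a second row 25 mm to the +x side. Origin at the centre of its underside, x away from the robot, z up.
- steel_tray: Flat stainless steel tray fixed to the bench, on one side of the spill tray; outside 270 mm along its x and 180 mm along its y; floor 3 mm thick, rim 3 mm thick and 12 mm high (a rolled edge makes it 15 mm). The side area where bottles are stood meanwhile. Origin at the centre of its underside, x away from the robot, z up.
- pan: Round steel weighing pan, 120 mm diameter, 4 mm thick, of the white top-pan balance that stands on the other side of the spill tray. Origin at the centre of the pan's underside, z up: the pan's top face is 4 mm above the origin (74 mm above the bench). The pan does not give. The balance's white housing round it is 190 mm wide, reaches 95 mm beyond the pan's centre away from the robot and 185 mm towards the robot, and nothing on it is higher than the pan.
- beaker: Glass beaker, 70 mm diameter, 85 mm tall, on the bench beyond the trays. Not to be moved. Origin at the centre of its underside.
- tip_box: Closed grey pipette tip box with a paler grey lid, 85 x 122 mm, 65 mm tall, on the bench beyond the trays. Not to be moved. Origin at the centre of its underside.

How it is judged:
On the way, in this order (a step that is already met when the one before it is completed fails the run):
1. the two bottles in front of the tin stand released and upright in the steel tray, any other bottle in its place, and the tin has not been moved yet (horizontal distance between each of cap_bottle, square_bottle, stopper_bottle and tin above 0.11 m and (distance of cap_bottle from where it was at the start of the episode below 0.015 m or (x of cap_bottle in the frame of steel_tray between -0.12 and 0.12 m and y of cap_bottle in the frame of steel_tray between -0.08 and 0.08 m and z of cap_bottle in the frame of steel_tray below 0.01 m and angle between cap_bottle's own z axis and vertical below 0.1 rad and contact force between cap_bottle and the fingers below 0.05 N)) and (distance of square_bottle from where it was at the start of the episode below 0.015 m or (x of square_bottle in the frame of steel_tray between -0.12 and 0.12 m and y of square_bottle in the frame of steel_tray between -0.08 and 0.08 m and z of square_bottle in the frame of steel_tray below 0.01 m and angle between square_bottle's own z axis and vertical below 0.1 rad and contact force between square_bottle and the fingers below 0.05 N)) and (distance of stopper_bottle from where it was at the start of the episode below 0.015 m or (x of stopper_bottle in the frame of steel_tray between -0.12 and 0.12 m and y of stopper_bottle in the frame of steel_tray between -0.08 and 0.08 m and z of stopper_bottle in the frame of steel_tray below 0.01 m and angle between stopper_bottle's own z axis and vertical below 0.1 rad and contact force between stopper_bottle and the fingers below 0.05 N)) and distance of tin from where it was at the start of the episode below 0.02 m), for 0.2 s.
2. the tin stands released and upright in the middle of the balance pan (within 15 mm), and the cleared bottles are not all back yet: each bottle stands in the steel tray or in its place (horizontal distance between tin and pan below 0.015 m and z of tin in the frame of pan between 0 and 0.008 m and angle between tin's own z axis and vertical below 0.1 rad and linear speed of tin below 0.02 m/s and contact force between tin and the fingers below 0.05 N and (distance of cap_bottle from where it was at the start of the episode below 0.015 m or (x of cap_bottle in the frame of steel_tray between -0.12 and 0.12 m and y of cap_bottle in the frame of steel_tray between -0.08 and 0.08 m and z of cap_bottle in the frame of steel_tray below 0.01 m and angle between cap_bottle's own z axis and vertical below 0.1 rad and contact force between cap_bottle and the fingers below 0.05 N)) and (distance of square_bottle from where it was at the start of the episode below 0.015 m or (x of square_bottle in the frame of steel_tray between -0.12 and 0.12 m and y of square_bottle in the frame of steel_tray between -0.08 and 0.08 m and z of square_bottle in the frame of steel_tray below 0.01 m and angle between square_bottle's own z axis and vertical below 0.1 rad and contact force between square_bottle and the fingers below 0.05 N)) and (distance of stopper_bottle from where it was at the start of the episode below 0.015 m or (x of stopper_bottle in the frame of steel_tray between -0.12 and 0.12 m and y of stopper_bottle in the frame of steel_tray between -0.08 and 0.08 m and z of stopper_bottle in the frame of steel_tray below 0.01 m and angle between stopper_bottle's own z axis and vertical below 0.1 rad and contact force between stopper_bottle and the fingers below 0.05 N)) and not (distance of each of cap_bottle, square_bottle, stopper_bottle from where it was at the start of the episode below 0.015 m)), for 0.2 s.
At the end, for the whole second after the job is handed in: Tin upright, released, at rest on the balance pan, within 15 mm of its centre; all three bottles upright, released, at rest in the spill tray, each within 15 mm of where it stood at the start; crucible, beaker and tip box within 20 mm of their places (horizontal distance between tin and pan below 0.015 m and z of tin in the frame of pan between 0 and 0.008 m and angle between each of tin, cap_bottle, square_bottle, stopper_bottle's own z axis and vertical below 0.1 rad and linear speed of each of tin, cap_bottle, square_bottle, stopper_bottle below 0.02 m/s and contact force between each of tin, cap_bottle, square_bottle, stopper_bottle and the fingers below 0.05 N and distance of each of cap_bottle, square_bottle, stopper_bottle from where it was at the start of the episode below 0.015 m and distance of each of crucible, beaker, tip_box from where it was at the start of the episode below 0.02 m); the robot touches nothing.
It fails at once if a bottle or the tin tips over (more than about 35 degrees) (angle between any of cap_bottle, square_bottle, stopper_bottle, tin's own z axis and vertical above 0.6 rad).
It fails at once if the crucible, the beaker or the tip box is pushed more than 20 mm out of place or tipped (distance of any of crucible, beaker, tip_box from where it was at the start of the episode above 0.02 m or angle between any of crucible, beaker, tip_box's own z axis and vertical above 0.5 rad).
It also fails if it takes over 134 s, if anything falls off the work surface, if the arm or the gripper's body presses on something with over 40 N, if the wrist force passes 120 N, or if a joint passes its speed limit or range.

## Working session

There is one attempt and no reset: what is moved stays moved. The work goes in short steps, Python scripts to look and compute and a tool call to move; the robot and the scene stay as the last step left them, time stands still between calls to the robot, and variables do not carry over. Pictures are saved under pics/ and viewed, at most 14 in all, crops included, and the job is handed in when it is done.

Besides the shell and the picture viewer there is one more tool, called after ">>>" as name(argument=value, ...), one argument or row to a line, values as JSON. step_arm: Moves the arm, as the interface text tells. Its arguments: {"type":"object","properties":{"commands":{"type":"array","items":{"type":"number"}},"newtons":{"type":"number"}},"required":["commands"]}

```bash
mkdir -p pics; ls; python3 - <<'E'
from workcell import monitor, eyes
import cv2,numpy as np
np.set_printoptions(precision=4,suppress=True)
s=monitor.get_state()
print({k:s[k] for k in('clock','eef_pos','tool_rot','contact_force','grip_width')})
for n in("scene","side","wrist"):
    cv2.imwrite(f"pics/{n}0.png",eyes.read_camera(n)[:,:,::-1]); print(n,eyes.camera_params(n))
E
```

```text
pics
{'clock': 0.0, 'eef_pos': array([0.5746, 0.    , 0.2914]), 'tool_rot': array([[ 0.    ,  1.    , -0.0018],
       [ 1.    , -0.    ,  0.    ],
       [ 0.    , -0.0018, -1.    ]]), 'contact_force': array([-0.876 , -0.432 ,  0.5207]), 'grip_width': 1.003564401424248}
scene {'fx': 371.1857664582996, 'fy': 371.1857664582996, 'cx': 322.93463395959014, 'cy': 194.99648542531432, 'world_from_camera': array([[-0.679 ,  0.5351, -0.5026,  1.0984],
       [ 0.7341,  0.4973, -0.4624,  0.4097],
       [ 0.0025, -0.6829, -0.7305,  0.7579],
       [ 0.    ,  0.    ,  0.    ,  1.    ]])}
side {'fx': 372.22934832855805, 'fy': 372.22934832855805, 'cx': 321.2879691514067, 'cy': 202.0861099131983, 'world_from_camera': array([[-0.9159, -0.2829,  0.2849,  0.3677],
       [-0.4015,  0.657 , -0.6381,  0.55  ],
       [-0.0067, -0.6988, -0.7153,  0.669 ],
       [ 0.    ,  0.    ,  0.    ,  1.    ]])}
wrist {'fx': 309.70691628693146, 'fy': 309.70691628693146, 'cx': 320.36185393530724, 'cy': 196.2500407509714, 'tool_from_camera': array([[ 0.0012, -0.9599, -0.2803,  0.0806],
       [ 1.    ,  0.0011,  0.0005,  0.0004],
       [-0.0002, -0.2803,  0.9599, -0.0925],
       [ 0.    ,  0.    ,  0.    ,  1.    ]])}
```

View pics/scene0.png

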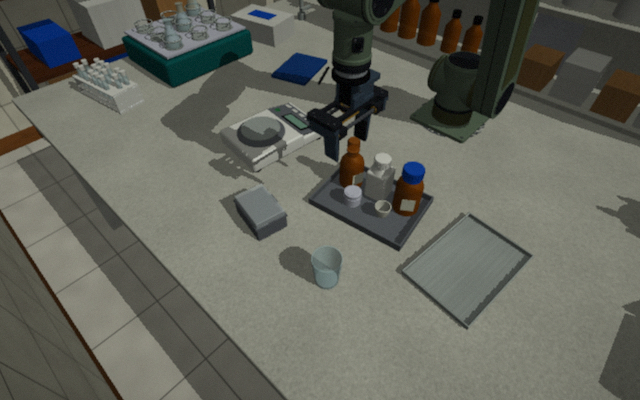

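View pics/side0.png

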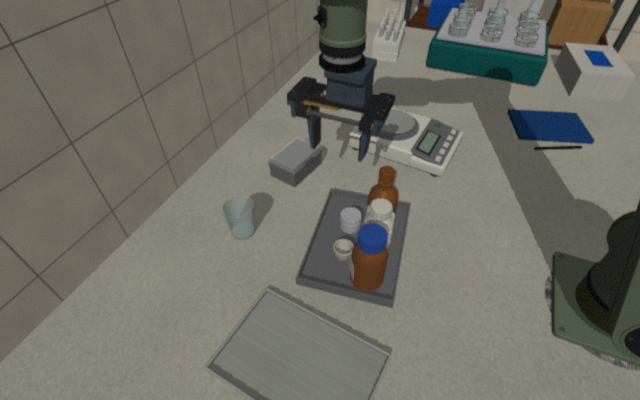

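View pics/wrist0.png

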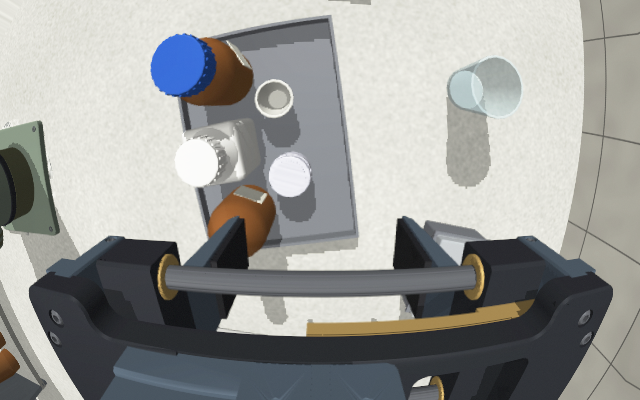

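The robot sees, in order of decreasing y, the cap bottle (wrist 181,65), the square bottle (201,162) and the stopper bottle, which is partly hidden by a finger. The tin (290,172) is behind the gap between the square and stopper bottles, and the crucible (274,97) is behind the gap between the cap and square bottles. The steel tray is on the +y side and the balance on the -y side.

```bash
cat > h.py <<'E'
from workcell import monitor, eyes
import cv2,numpy as np
np.set_printoptions(precision=4,suppress=True)
def ray(n,uv,pose=None):
    p=eyes.camera_params(n); d=np.array([(uv[0]-p['cx'])/p['fx'],(uv[1]-p['cy'])/p['fy']])
    if n=='wrist':
        r=np.linalg.norm(d); v=np.r_[d/r*np.sin(r),np.cos(r)] if r>0 else np.array([0,0,1.])
        s=pose or monitor.get_state(); T=np.eye(4);T[:3,:3]=s['tool_rot'];T[:3,3]=s['eef_pos'];T=T@p['tool_from_camera']
    else: v=np.r_[d,1];T=p['world_from_camera']
    return T[:3,3],T[:3,:3]@v
def at(n,uv,z,pose=None):
    o,v=ray(n,uv,pose); return (o+v*(z-o[2])/v[2])[:2]
E
python3 - <<'E'
from h import *
for nm,n,uv,z in [("cap","wrist",(181,65),.147),("sq","wrist",(201,162),.135),("tin","wrist",(290,172),.044),("cruc","wrist",(274,97),.038),
 ("trayc1","wrist",(330,17),.022),("trayc2","wrist",(357,235),.022),("cap","scene",(414,169),.147),("sq","scene",(383,160),.135),("stop","scene",(354,143),.156),("tin","scene",(352,190),.044),("cruc","scene",(383,206),.038),
 ("cap","side",(373,232),.147),("sq","side",(380,207),.135),("stop","side",(387,173),.156),("tin","side",(351,215),.044),
 ("pan","scene",(262,131),.074),("pan","side",(399,125),.074),("st","scene",(469,216),.014),("st","scene",(531,256),.014),("st","scene",(467,325),.014),("st","scene",(402,266),.014),
 ("st","side",(269,290),.014),("st","side",(390,352),.014),
 ("beaker","scene",(327,253),.085),("box","scene",(260,199),.065)]:
    print(nm,n,at(n,uv,z))
E
```

```text
cap wrist [0.4629 0.1211]
sq wrist [0.4727 0.0383]
tin wrist [0.5408 0.0096]
cruc wrist [0.5235 0.0939]
trayc1 wrist [0.5858 0.1906]
trayc2 wrist [ 0.6218 -0.0766]
cap scene [0.4656 0.1257]
sq scene [0.4782 0.0444]
stop scene [ 0.4968 -0.0366]
tin scene [0.5411 0.0022]
cruc scene [0.5261 0.0942]
cap side [0.459  0.1168]
sq side [0.4684 0.0402]
stop side [ 0.4804 -0.0392]
tin side [0.5384 0.0034]
pan scene [ 0.5593 -0.336 ]
pan side [ 0.5262 -0.3424]
st scene [0.3823 0.2689]
st scene [0.3953 0.437 ]
st scene [0.6541 0.4072]
st scene [0.6275 0.2274]
st side [0.626  0.2324]
st side [0.369  0.2563]
beaker scene [0.7557 0.107 ]
box scene [ 0.7402 -0.136 ]
```

>>> step_arm(
  commands=[1,-60,-48,-35,0,0,-0.07,1,-120,-95,-70,0,0,-0.13,1,-120,-95,-70,0,0,-0.13,1,-120,-95,-70,0,0,-0.13,1,-120,-95,-70,0,0,-0.13,1,-120,-95,-70,0,0,-0.13,1,-120,-95,-70,0,0,-0.13,1,-120,-95,-70,0,0,-0.13],
  newtons=40,
)

```text
clock: 0.82
eef_pos: [0.4804, -0.1192, 0.3612]
tool_rot: [[-0.131, 0.991, -0.001], [0.991, 0.131, 0.001], [0.001, -0.001, -1.0]]
contact_force: [0.1, -0.6, -0.0]
grip_width: 0.998
grip_force: 0.0
```

```bash
python3 - <<'E'
from h import *
s=monitor.get_state()
print(s['clock'],s['eef_pos'],s['tool_rot'],s['qpos'])
cv2.imwrite("pics/w1.png",eyes.read_camera("wrist")[:,:,::-1])
E
```

```text
0.8167 [ 0.4804 -0.1192  0.3612] [[-0.1306  0.9914 -0.0015]
 [ 0.9914  0.1306  0.001 ]
 [ 0.0012 -0.0013 -1.    ]] [-0.2667  0.1548  1.6133  0.0006  1.3752 -0.3978]
```

View pics/w1.png

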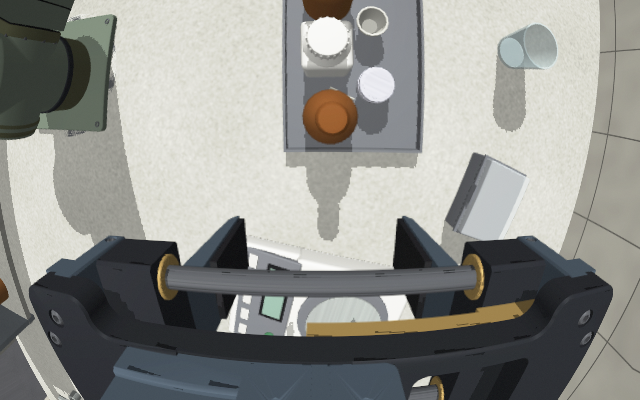

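The tray is now square in the view. Pixel positions: stopper top (332,118), square cap top (328,36), tin lid (375,83), crucible rim (372,20).

```bash
python3 - <<'E'
from h import *
s=monitor.get_state();R=np.array(s['tool_rot']);p=np.array(s['eef_pos'])
for nm,uv,z in [("stop",(332,118),.156),("sq",(328,36),.135),("tin",(375.5,83),.044),("cruc",(372,20),.038),("tl",(284,151),.022),("tr",(422,151),.022)]:
    w=at('wrist',uv,z); print(nm,w,'tool mm',(R.T@(np.r_[w,p[2]]-p))*1000)
E
```

```text
stop [ 0.4824 -0.0468] tool mm [71.4045 11.343   0.0597]
sq [0.4677 0.0372] tool mm [156.5403   7.8596   0.1582]
tin [0.537  0.0054] tool mm [115.9793  72.3337   0.0106]
cruc [0.522  0.0932] tool mm [204.973   68.961    0.1131]
tl [ 0.4271 -0.1048] tool mm [ 21.1382 -51.0912   0.105 ]
tr [ 0.6238 -0.0764] tool mm [ 23.5162 147.7288  -0.2112]
```

>>> step_arm(
  commands=[1,36,5,0,0,0,0,1,71,11,0,0,0,0,1,71,11,40,0,0,0,1,71,11,80,0,0,0,1,71,11,120,0,0,0,1,71,11,150,0,0,0,1,71,11,159,0,0,0,1,71,11,159,0,0,0],
)

```text
clock: 1.53
eef_pos: [0.4807, -0.0472, 0.2006]
tool_rot: [[-0.131, 0.991, -0.007], [0.991, 0.131, 0.001], [0.002, -0.006, -1.0]]
contact_force: [0.7, 0.4, 0.1]
grip_width: 0.996
grip_force: 0.0
```

>>> step_arm(
  commands=[0,0,0,0,0,0,0,0,0,0,0,0,0,0,0,0,0,0,0,0,0,0,0,0,0,0,0,0,0,0,0,0,0,0,0,0,0,0,0,0,0,0,0,0,0,0,0,0,0,0,0,0,0,0,0,0],
)

```text
clock: 2.2
eef_pos: [0.4817, -0.0482, 0.2034]
tool_rot: [[-0.13, 0.992, 0.0], [0.992, 0.13, -0.0], [-0.0, 0.0, -1.0]]
contact_force: [0.4, -0.2, -0.3]
grip_width: 0.443
grip_force: 0.0
```

>>> step_arm(
  commands=[0,0,0,0,0,0,0,0,0,0,0,0,0,0,0,0,0,0,0,0,0,0,0,0,0,0,0,0,0,0,0,0,0,0,0,0,0,0,0,0,0,0,0,0,0,-4,0,0,0,0,0,0,-10,0,0,0],
)

```text
clock: 2.87
eef_pos: [0.4802, -0.048, 0.2121]
tool_rot: [[-0.13, 0.992, -0.005], [0.992, 0.13, 0.0], [0.001, -0.005, -1.0]]
contact_force: [-0.8, -0.2, -5.7]
grip_width: 0.366
grip_force: 40.0
```

>>> step_arm(
  commands=[0,0,0,-35,0,0,0,0,0,0,-75,0,0,0,0,0,0,-115,0,0,0,0,0,0,-150,0,0,0,0,10,4,-160,0,0,0,0,35,13,-160,0,0,0,0,68,26,-160,0,0,0,0,102,39,-160,0,0,0],
)

```text
clock: 3.53
eef_pos: [0.5064, 0.0593, 0.3716]
tool_rot: [[-0.128, 0.992, -0.003], [0.992, 0.128, 0.0], [0.001, -0.003, -1.0]]
contact_force: [0.8, 0.3, -5.4]
grip_width: 0.365
grip_force: 40.0
```

>>> step_arm(
  commands=[0,36,14,0,0,0,0,0,72,28,0,0,0,0,0,108,42,0,0,0,0,0,144,56,0,0,0,0,0,180,70,0,0,0,0,0,216,84,0,0,0,0,0,245,94,0,0,0,0,0,260,99,0,0,0,0],
)

```text
clock: 4.2
eef_pos: [0.5709, 0.3337, 0.3694]
tool_rot: [[-0.133, 0.991, -0.005], [0.991, 0.133, 0.001], [0.001, -0.005, -1.0]]
contact_force: [-0.0, -0.9, -5.8]
grip_width: 0.368
grip_force: 40.0
```

```bash
python3 - <<'E'
from h import *
s=monitor.get_state()
print(s['clock'],s['eef_pos'],s['tool_rot'],s['contact_force'])
cv2.imwrite("pics/w2.png",eyes.read_camera("scene")[:,:,::-1])
E
```

```text
4.2 [0.5709 0.3337 0.3694] [[-0.1327  0.9911 -0.0049]
 [ 0.9912  0.1327  0.0008]
 [ 0.0014 -0.0048 -1.    ]] [-0.0036 -0.8691 -5.8288]
```

View pics/w2.png

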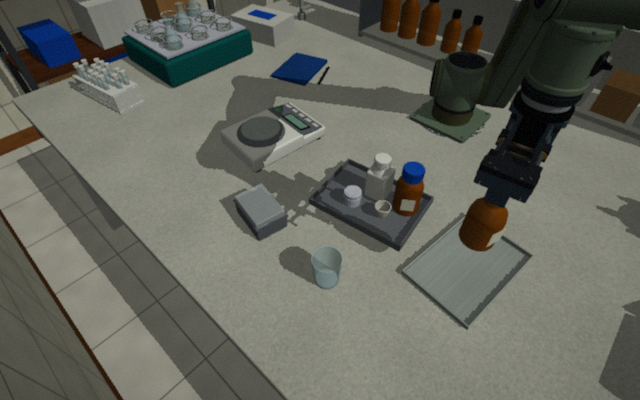

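The bottle hangs upright above the middle of the steel tray. I'll lower it.

>>> step_arm(
  commands=[0,0,0,15,0,0,0,0,0,0,45,0,0,0,0,0,0,80,0,0,0,0,0,0,115,0,0,0,0,0,0,140,0,0,0,0,0,0,155,0,0,0,0,0,0,160,0,0,0,0,0,0,160,0,0,0],
)

```text
clock: 4.92
eef_pos: [0.5701, 0.3284, 0.2099]
tool_rot: [[-0.13, 0.992, -0.006], [0.992, 0.13, -0.003], [-0.002, -0.006, -1.0]]
contact_force: [-0.4, 0.1, -4.8]
grip_width: 0.367
grip_force: 40.0
```

>>> step_arm(
  commands=[0,0,0,1,0,0,0,0,0,0,2,0,0,0,0,0,0,4,0,0,0,0,0,0,6,0,0,0,0,0,0,8,0,0,0,0,0,0,9,0,0,0,0,0,0,9,0,0,0,0,0,0,9,0,0,0],
)

```text
clock: 5.58
eef_pos: [0.5716, 0.3286, 0.2043]
tool_rot: [[-0.13, 0.992, 0.0], [0.992, 0.13, 0.0], [-0.0, 0.0, -1.0]]
contact_force: [-0.4, 0.5, -6.4]
grip_width: 0.369
grip_force: 40.0
```

>>> step_arm(
  commands=[0,0,0,1,0,0,0,0,0,0,2,0,0,0,0,0,0,2,0,0,0,0.8,0,0,2,0,0,0,0.8,0,0,2,0,0,0,0.8,0,0,2,0,0,0,0.8,0,0,2,0,0,0,0.8,0,0,2,0,0,0],
)

```text
clock: 6.25
eef_pos: [0.5718, 0.3288, 0.2029]
tool_rot: [[-0.13, 0.992, 0.001], [0.992, 0.13, 0.001], [0.0, 0.001, -1.0]]
contact_force: [0.6, 0.6, 0.2]
grip_width: 0.701
grip_force: 0.0
```

>>> step_arm(
  commands=[1,0,0,-30,0,0,0,1,0,0,-65,0,0,0,1,0,0,-100,0,0,0,1,-35,-18,-100,0,0,0,1,-72,-36,-100,0,0,0,1,-109,-54,-100,0,0,0,1,-146,-73,-100,0,0,0,1,-183,-92,-100,0,0,0],
)

```text
clock: 6.92
eef_pos: [0.5032, 0.1338, 0.3026]
tool_rot: [[-0.13, 0.991, 0.001], [0.991, 0.13, 0.0], [-0.0, 0.001, -1.0]]
contact_force: [0.7, -0.5, 0.2]
grip_width: 0.999
grip_force: 0.0
```

>>> step_arm(
  commands=[1,-36,-18,0,0,0,0,1,-72,-36,0,0,0,0,1,-93,-47,0,0,0,0,1,-93,-47,30,0,0,0,1,-93,-47,60,0,0,0,1,-93,-47,60,0,0,0,1,-93,-47,60,0,0,0,1,-93,-47,60,0,0,0],
)

```text
clock: 7.58
eef_pos: [0.4705, 0.0372, 0.2436]
tool_rot: [[-0.13, 0.992, 0.002], [0.992, 0.13, 0.0], [-0.0, 0.002, -1.0]]
contact_force: [0.7, -0.2, -0.1]
grip_width: 1.001
grip_force: 0.0
```

Now down 61 mm to z 0.182, then close.

>>> step_arm(
  commands=[1,0,0,20,0,0,0,1,0,0,45,0,0,0,1,0,0,61,0,0,0,1,0,0,61,0,0,0,0.2,0,0,61,0,0,0,0.2,0,0,61,0,0,0,0.2,0,0,61,0,0,0,0.2,0,0,61,0,0,0],
)

```text
clock: 8.25
eef_pos: [0.4704, 0.0371, 0.1827]
tool_rot: [[-0.13, 0.992, 0.003], [0.992, 0.13, 0.0], [-0.0, 0.003, -1.0]]
contact_force: [-0.1, 0.0, -1.1]
grip_width: 0.737
grip_force: 0.0
```

>>> step_arm(
  commands=[0,0,0,0,0,0,0,0,0,0,0,0,0,0,0,0,0,0,0,0,0,0,0,0,0,0,0,0,0,0,0,0,0,0,0,0,0,0,0,0,0,0,0,0,0,0,0,0,0,0,0,0,-4,0,0,0],
)

```text
clock: 8.92
eef_pos: [0.4691, 0.0369, 0.1845]
tool_rot: [[-0.13, 0.992, -0.001], [0.992, 0.13, -0.0], [0.0, -0.001, -1.0]]
contact_force: [1.1, -0.7, -3.8]
grip_width: 0.465
grip_force: 40.0
```

>>> step_arm(
  commands=[0,0,0,-25,0,0,0,0,0,0,-60,0,0,0,0,0,0,-100,0,0,0,0,0,0,-140,0,0,0,0,0,0,-165,0,0,0,0,15,1,-170,0,0,0,0,45,3,-170,0,0,0,0,82,6,-170,0,0,0],
)

```text
clock: 9.58
eef_pos: [0.4653, 0.1188, 0.3558]
tool_rot: [[-0.126, 0.992, 0.002], [0.992, 0.126, -0.0], [-0.001, 0.002, -1.0]]
contact_force: [-0.9, 0.6, -3.8]
grip_width: 0.462
grip_force: 40.0
```

>>> step_arm(
  commands=[0,37,2,0,0,0,0,0,74,5,0,0,0,0,0,111,8,0,0,0,0,0,148,11,0,0,0,0,0,180,13,0,0,0,0,0,207,15,0,0,0,0,0,222,15,0,0,0,0,0,222,15,0,0,0,0],
)

```text
clock: 10.25
eef_pos: [0.4506, 0.344, 0.3541]
tool_rot: [[-0.133, 0.991, -0.001], [0.991, 0.133, 0.001], [0.001, -0.001, -1.0]]
contact_force: [0.6, -1.4, -3.0]
grip_width: 0.463
grip_force: 40.0
```

```bash
python3 - <<'E'
from h import *
s=monitor.get_state()
print(s['clock'],s['eef_pos'],s['contact_force'],s['grip_force'])
cv2.imwrite("pics/s3.png",eyes.read_camera("scene")[:,:,::-1])
E
```

```text
10.25 [0.4506 0.344  0.3541] [ 0.5575 -1.4476 -2.9654] 39.99931991100311
```

View pics/s3.png

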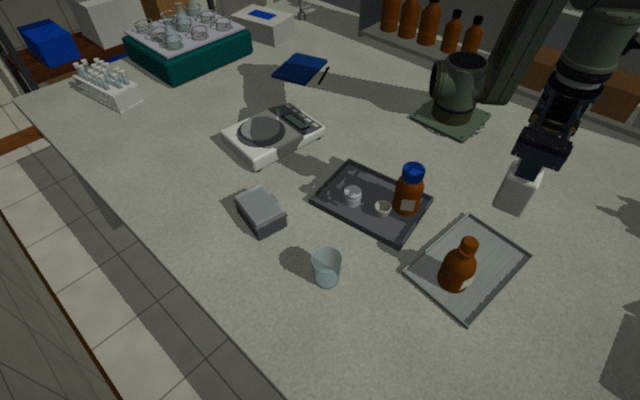

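>>> step_arm(
  commands=[0,0,0,15,0,0,0,0,0,0,45,0,0,0,0,0,0,80,0,0,0,0,0,0,115,0,0,0,0,0,0,145,0,0,0,0,0,0,160,0,0,0,0,0,0,166,0,0,0,0,0,0,166,0,0,0],
)

```text
clock: 10.97
eef_pos: [0.4508, 0.3395, 0.188]
tool_rot: [[-0.128, 0.992, -0.002], [0.992, 0.128, -0.002], [-0.002, -0.003, -1.0]]
contact_force: [0.9, -1.0, -3.3]
grip_width: 0.463
grip_force: 40.0
```

>>> step_arm(
  commands=[0,0,0,2,0,0,0,0,0,0,4,0,0,0,0,0,0,6,0,0,0,0,0,0,7,0,0,0,0,0,0,8,0,0,0,0,0,0,8,0,0,0,0,0,0,8,0,0,0,0,0,0,8,0,0,0],
)

```text
clock: 11.63
eef_pos: [0.451, 0.3412, 0.1814]
tool_rot: [[-0.13, 0.992, 0.0], [0.992, 0.13, 0.0], [0.0, 0.0, -1.0]]
contact_force: [0.5, 0.2, -4.4]
grip_width: 0.465
grip_force: 40.0
```

>>> step_arm(
  commands=[0,0,0,1,0,0,0,0,0,0,1.5,0,0,0,0,0,0,1.5,0,0,0,0.8,0,0,1.5,0,0,0,0.8,0,0,1.5,0,0,0,0.8,0,0,1.5,0,0,0,0.8,0,0,1.5,0,0,0,0.8,0,0,1.5,0,0,0],
)

```text
clock: 12.3
eef_pos: [0.4511, 0.3412, 0.1799]
tool_rot: [[-0.13, 0.992, 0.0], [0.992, 0.13, 0.0], [0.0, 0.0, -1.0]]
contact_force: [0.7, -0.5, -0.3]
grip_width: 0.785
grip_force: 0.0
```

>>> step_arm(
  commands=[1,0,0,-30,0,0,0,1,0,0,-65,0,0,0,1,0,0,-105,0,0,0,1,-35,4,-105,0,0,0,1,-74,9,-105,0,0,0,1,-113,14,-105,0,0,0,1,-152,19,-105,0,0,0,1,-191,24,-105,0,0,0],
)

```text
clock: 12.97
eef_pos: [0.4997, 0.1532, 0.285]
tool_rot: [[-0.13, 0.991, 0.001], [0.991, 0.13, 0.0], [0.0, 0.001, -1.0]]
contact_force: [0.3, -0.7, -0.3]
grip_width: 1.004
grip_force: 0.0
```

>>> step_arm(
  commands=[1,-39,5,0,0,0,0,1,-78,10,0,0,0,0,1,-117,15,0,0,0,0,1,-153,19,0,0,0,0,1,-153,19,30,0,0,0,1,-153,19,60,0,0,0,1,-153,19,90,0,0,0,1,-153,19,90,0,0,0],
)

```text
clock: 13.63
eef_pos: [0.535, 0.0051, 0.1896]
tool_rot: [[-0.129, 0.992, -0.011], [0.992, 0.129, 0.0], [0.002, -0.011, -1.0]]
contact_force: [-2.2, -0.1, 0.0]
grip_width: 1.0
grip_force: 0.0
```

```bash
python3 - <<'E'
from h import *
s=monitor.get_state()
print(s['clock'],s['eef_pos'],s['tool_rot'])
cv2.imwrite("pics/w4.png",eyes.read_camera("wrist")[:,:,::-1])
E
```

```text
13.6333 [0.535  0.0051 0.1896] [[-0.1288  0.9916 -0.0114]
 [ 0.9917  0.1288  0.0001]
 [ 0.0016 -0.0113 -0.9999]]
```

View pics/w4.png

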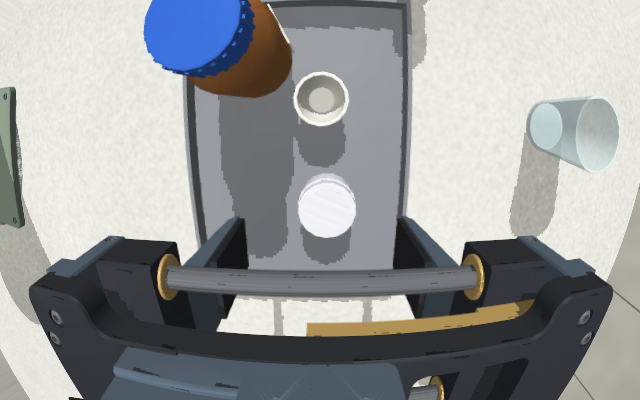

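Tin lid centre at (327,208), between the fingers; crucible at (321,99).

```bash
python3 - <<'E'
from h import *
s=monitor.get_state();print(s['eef_pos'],at('wrist',(327,208),.044),at('wrist',(321,99),.038))
E
```

```text
[0.5366 0.0054 0.1924] [0.5416 0.0063] [0.5252 0.0927]
```

>>> step_arm(
  commands=[1,0,2,25,0,0,0,1,0,2,60,0,0,0,1,0,2,90,0,0,0,1,0,2,102,0,0,0,1,0,2,107,0,0,0,1,0,2,107,0,0,0,0.2,0,2,107,0,0,0,0.2,0,2,107,0,0,0],
  newtons=20,
)

```text
clock: 14.35
eef_pos: [0.5417, 0.006, 0.0898]
tool_rot: [[-0.13, 0.992, 0.004], [0.992, 0.13, -0.0], [-0.001, 0.004, -1.0]]
contact_force: [-0.2, 0.0, 0.3]
grip_width: 0.885
grip_force: 0.0
```

>>> step_arm(
  commands=[0.2,0,0,0,0,0,0,0.2,0,0,0,0,0,0,0.2,0,0,0,0,0,0,0.2,0,0,0,0,0,0,0.2,0,0,0,0,0,0,0.2,0,0,0,0,0,0,0.2,0,0,0,0,0,0,0.2,0,0,0,0,0,0],
)

```text
clock: 15.02
eef_pos: [0.5401, 0.0059, 0.0879]
tool_rot: [[-0.13, 0.992, -0.0], [0.992, 0.13, -0.0], [0.0, -0.0, -1.0]]
contact_force: [-1.1, 0.4, 3.3]
grip_width: 0.52
grip_force: 20.0
```

>>> step_arm(
  commands=[0.2,0,0,-25,0,0,0,0.2,0,0,-60,0,0,0,0.2,0,0,-100,0,0,0,0.2,-15,-2,-135,0,0,0,0.2,-45,-6,-160,0,0,0,0.2,-80,-10,-170,0,0,0,0.2,-100,-12,-170,0,0,0,0.2,-110,-14,-170,0,0,0],
)

```text
clock: 15.68
eef_pos: [0.5409, -0.1074, 0.2586]
tool_rot: [[-0.127, 0.992, 0.002], [0.992, 0.127, -0.001], [-0.001, 0.002, -1.0]]
contact_force: [0.2, -0.6, -1.4]
grip_width: 0.526
grip_force: 20.0
```

>>> step_arm(
  commands=[0.2,-25,-3,0,0,0,0,0.2,-60,-8,0,0,0,0,0.2,-90,-12,0,0,0,0,0.2,-100,-13,0,0,0,0,0.2,-100,-13,0,0,0,0,0.2,-100,-13,0,0,0,0,0.2,-100,-13,0,0,0,0,0.2,-100,-13,0,0,0,0],
)

```text
clock: 16.35
eef_pos: [0.5406, -0.2043, 0.2575]
tool_rot: [[-0.131, 0.991, -0.001], [0.991, 0.131, 0.001], [0.001, -0.0, -1.0]]
contact_force: [-0.4, 0.4, -1.2]
grip_width: 0.525
grip_force: 20.0
```

```bash
python3 - <<'E'
from h import *
s=monitor.get_state()
print(s['clock'],s['eef_pos'],s['grip_force'])
cv2.imwrite("pics/w5.png",eyes.read_camera("wrist")[:,:,::-1])
b=eyes.read_camera("side")[:,:,::-1]; a=eyes.read_camera("scene")[:,:,::-1]
cv2.imwrite("pics/ss5.png",np.hstack([cv2.resize(a[90:190,200:340],None,fx=2.8,fy=2.8),cv2.resize(b[90:190,330:470],None,fx=2.8,fy=2.8)]))
E
```

```text
16.35 [ 0.5406 -0.2043  0.2575] 19.99990314245224
```

View pics/w5.png

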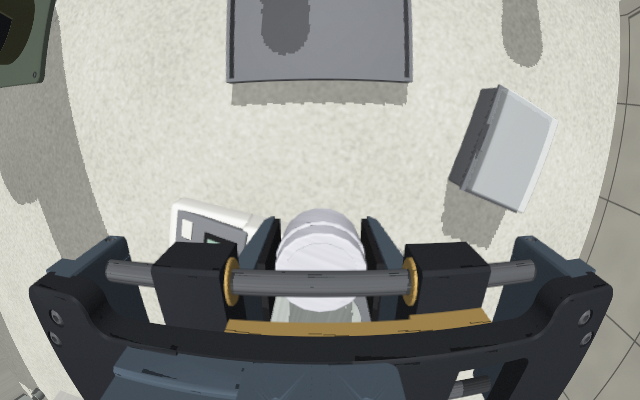

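View pics/ss5.png

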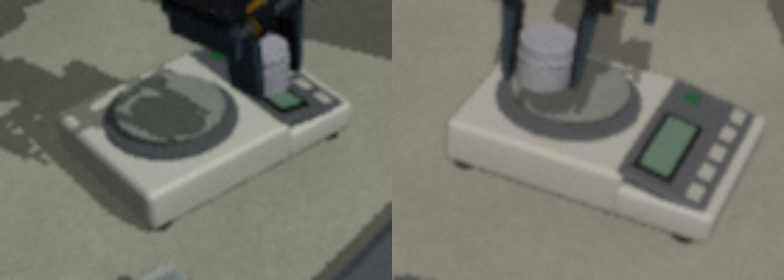

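```bash
python3 - <<'E'
from h import *
for n,uv in(("scene",(261,131)),("side",(393,125))): print(n,at(n,uv,.074),at(n,uv,.07))
c=np.array([.547,-.340])
def proj(n,P):
    p=eyes.camera_params(n);q=np.linalg.inv(p['world_from_camera'])@np.c_[P,np.ones(len(P))].T
    return np.c_[q[0]/q[2]*p['fx']+p['cx'],q[1]/q[2]*p['fy']+p['cy']]
t=np.linspace(0,2*np.pi,40)
out=[]
for n,x0 in(("scene",200),("side",330)):
    im=eyes.read_camera(n)[90:190,x0:x0+140,::-1]; im=cv2.resize(im,None,fx=2.8,fy=2.8)
    for z,col in((.074,(0,0,255)),(.070,(0,255,0))):
        uv=proj(n,np.c_[c[0]+.06*np.cos(t),c[1]+.06*np.sin(t),z+0*t])
        cv2.polylines(im,[np.int32((uv-[x0-.5,89.5])*2.8)],True,col,1)
    out.append(im)
cv2.imwrite("pics/o6.png",np.hstack(out))
E
```

```text
scene [ 0.5614 -0.3382] [ 0.5582 -0.3426]
side [ 0.5416 -0.3359] [ 0.5428 -0.3418]
```

View pics/o6.png

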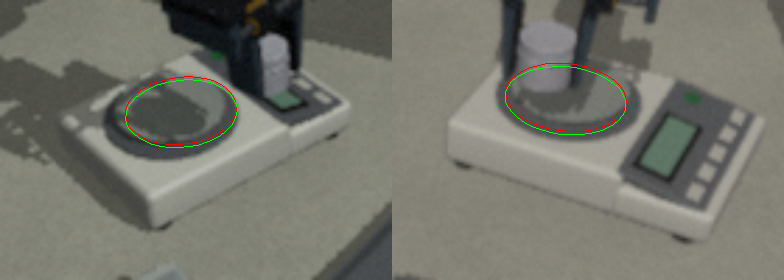

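The two camera fits disagree by about a centimetre. I'll look at the pan from the far side with the wrist camera.

>>> step_arm(
  commands=[0.2,-20,-3,0,0,0,0,0.2,-55,-8,-5,0,0,0,0.2,-95,-13,-15,0,0,0,0.2,-135,-18,-25,0,0,0,0.2,-175,-23,-35,0,0,0,0.2,-210,-28,-40,0,0,0,0.2,-235,-31,-40,0,0,0,0.2,-235,-31,-40,0,0,0],
)

```text
clock: 17.27
eef_pos: [0.5397, -0.4479, 0.2972]
tool_rot: [[-0.125, 0.992, 0.001], [0.992, 0.125, -0.003], [-0.003, 0.0, -1.0]]
contact_force: [0.0, 0.4, -1.1]
grip_width: 0.527
grip_force: 20.0
```

```bash
python3 - <<'E'
from h import *
s=monitor.get_state()
print(s['clock'],s['eef_pos'],s['tool_rot'],s['grip_force'])
a=eyes.read_camera("wrist")[:,:,::-1]
cv2.imwrite("pics/w7f.png",a);cv2.imwrite("pics/w7.png",cv2.resize(a[60:260,180:460],None,fx=2.8,fy=2.8))
E
```

```text
17.2667 [ 0.5397 -0.4479  0.2972] [[-0.1255  0.9921  0.0006]
 [ 0.9921  0.1255 -0.0032]
 [-0.0033  0.0002 -1.    ]] 19.99949723482132
```

View pics/w7.png

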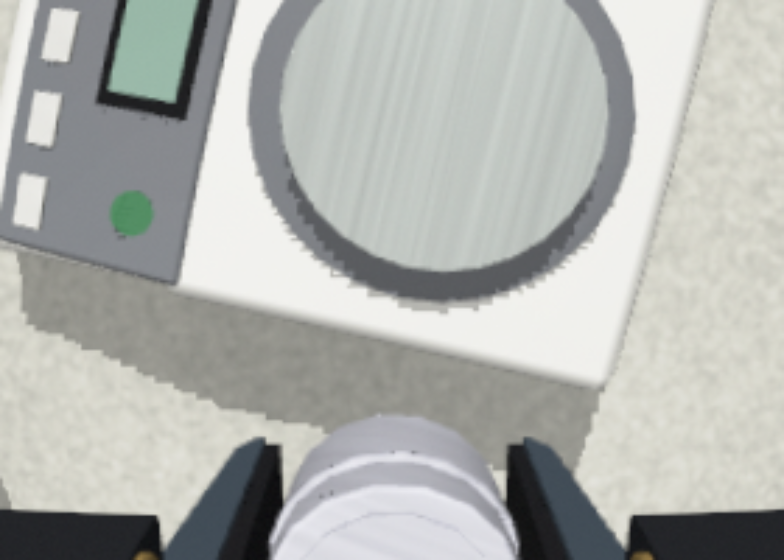

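Clear view: the pan disc's left edge is at crop (281,105), right edge (610,105), bottom edge (445,272).

```bash
python3 - <<'E'
from h import *
s=monitor.get_state();print(s['eef_pos'])
s=dict(s);s['eef_pos']=np.array([.5397,-.4479,.2972]);s['tool_rot']=np.array([[-.1255,.9921,.0006],[.9921,.1255,-.0032],[-.0033,.0002,-1]])
P=[at('wrist',(x/2.8+179.7,y/2.8+59.7),.074,s) for x,y in[(281,105),(610,105),(445,272),(305,190),(585,190),(560,3),(330,3)]]
P=np.array(P);print(P)
A=np.c_[2*P,np.ones(len(P))];c=np.linalg.lstsq(A,(P**2).sum(1),rcond=None)[0];print(c[:2],np.sqrt(c[2]+c[0]**2+c[1]**2))
E
```

```text
[ 0.5399 -0.4451  0.2969]
[[ 0.4885 -0.3621]
 [ 0.6069 -0.3454]
 [ 0.5553 -0.4158]
 [ 0.5008 -0.392 ]
 [ 0.6023 -0.3782]
 [ 0.5833 -0.3111]
 [ 0.5015 -0.323 ]]
[ 0.5481 -0.3576] 0.0587522553612772
```

>>> step_arm(
  commands=[0.2,15,3,0,0,0,0,0.2,45,9,0,0,0,0,0.2,75,16,10,0,0,0,0.2,85,18,40,0,0,0,0.2,85,18,80,0,0,0,0.2,85,18,110,0,0,0,0.2,85,18,125,0,0,0,0.2,85,18,130,0,0,0],
)

```text
clock: 17.98
eef_pos: [0.5458, -0.3534, 0.1643]
tool_rot: [[-0.131, 0.991, -0.006], [0.991, 0.131, 0.005], [0.005, -0.005, -1.0]]
contact_force: [0.5, -0.1, 0.4]
grip_width: 0.526
grip_force: 20.0
```

>>> step_arm(
  commands=[0.2,0,0,0,0,0,0,0.2,0,0,2,0,0,0,0.2,0,0,4,0,0,0,0.2,0,0,6,0,0,0,0.2,0,0,7,0,0,0,0.2,0,0,8,0,0,0,0.2,0,0,8,0,0,0,0.2,0,0,8,0,0,0],
)

```text
clock: 18.65
eef_pos: [0.5472, -0.3564, 0.1599]
tool_rot: [[-0.129, 0.992, 0.0], [0.992, 0.129, -0.0], [-0.0, 0.0, -1.0]]
contact_force: [0.7, -0.1, -1.2]
grip_width: 0.522
grip_force: 20.0
```

>>> step_arm(
  commands=[0.2,0,0,1,0,0,0,0.2,0,0,2,0,0,0,0.2,0,0,2,0,0,0,0.9,0,0,2,0,0,0,0.9,0,0,2,0,0,0,0.9,0,0,2,0,0,0,0.9,0,0,2,0,0,0,0.9,0,0,2,0,0,0],
)

```text
clock: 19.32
eef_pos: [0.5472, -0.3563, 0.1577]
tool_rot: [[-0.13, 0.992, 0.0], [0.992, 0.13, 0.0], [0.0, 0.0, -1.0]]
contact_force: [0.6, -0.1, 0.4]
grip_width: 0.856
grip_force: 0.0
```

>>> step_arm(
  commands=[1,0,0,0,0,0,0,1,0,0,-15,0,0,0,1,0,0,-50,0,0,0,1,0,0,-90,0,0,0,1,0,0,-130,0,0,0,1,37,0,-145,0,0,0,1,76,0,-145,0,0,0,1,115,0,-145,0,0,0],
)

```text
clock: 19.98
eef_pos: [0.5323, -0.2417, 0.3045]
tool_rot: [[-0.128, 0.992, 0.004], [0.992, 0.128, -0.001], [-0.002, 0.003, -1.0]]
contact_force: [1.0, 0.1, -0.4]
grip_width: 1.001
grip_force: 0.0
```

```bash
python3 - <<'E'
from h import *
s=monitor.get_state()
print(s['clock'],s['eef_pos'])
b=eyes.read_camera("side")[:,:,::-1]; a=eyes.read_camera("scene")[:,:,::-1]
cv2.imwrite("pics/ss8.png",np.hstack([cv2.resize(a[90:330,200:540],(400,282)),cv2.resize(b[90:190,330:470],(395,282))]))
E
```

```text
19.9833 [ 0.5323 -0.2417  0.3045]
```

View pics/ss8.png

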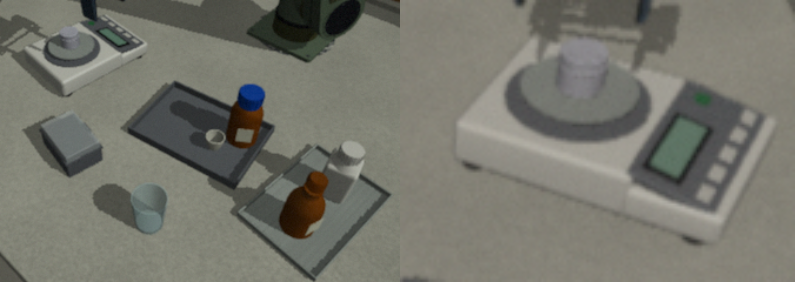

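The tin is upright in the middle of the pan. Next I fetch the square bottle.

>>> step_arm(
  commands=[1,30,0,0,0,0,0,1,70,0,0,0,0,0,1,110,-1,0,0,0,0,1,150,-1,0,0,0,0,1,190,-2,0,0,0,0,1,230,-2,0,0,0,0,1,270,-2,0,0,0,0,1,310,-2,0,0,0,0],
  newtons=40,
)

```text
clock: 20.75
eef_pos: [0.4899, 0.0661, 0.3029]
tool_rot: [[-0.129, 0.992, 0.001], [0.992, 0.129, -0.0], [-0.0, 0.001, -1.0]]
contact_force: [0.4, 0.3, -0.0]
grip_width: 0.999
grip_force: 0.0
```

>>> step_arm(
  commands=[1,40,0,0,0,0,0,1,80,-1,0,0,0,0,1,120,-1,0,0,0,0,1,160,-1,0,0,0,0,1,200,-2,0,0,0,0,1,240,-2,0,0,0,0,1,270,-2,0,0,0,0,1,279,-2,0,0,0,0],
)

```text
clock: 21.42
eef_pos: [0.4517, 0.3452, 0.3024]
tool_rot: [[-0.133, 0.991, 0.0], [0.991, 0.133, 0.002], [0.002, 0.001, -1.0]]
contact_force: [-0.0, -0.1, -0.5]
grip_width: 0.994
grip_force: 0.0
```

>>> step_arm(
  commands=[1,0,0,0,0,0,0,1,0,0,0,0,0,0,1,0,0,0,0,0,0,1,0,0,15,0,0,0,1,0,0,35,0,0,0,1,0,0,50,0,0,0,1,0,0,50,0,0,0,1,0,0,50,0,0,0],
)

```text
clock: 22.08
eef_pos: [0.4523, 0.3397, 0.2526]
tool_rot: [[-0.128, 0.992, -0.001], [0.992, 0.128, -0.001], [-0.001, -0.001, -1.0]]
contact_force: [-0.0, 0.3, 1.2]
grip_width: 0.995
grip_force: 0.0
```

>>> step_arm(
  commands=[1,1,-1,25,0,0,0,1,1,-1,52,0,0,0,1,1,-1,66,0,0,0,1,1,-1,72,0,0,0,0.2,1,-1,72,0,0,0,0.2,1,-1,72,0,0,0,0.2,1,-1,72,0,0,0,0.2,1,-1,72,0,0,0],
)

```text
clock: 22.75
eef_pos: [0.4516, 0.3425, 0.1823]
tool_rot: [[-0.129, 0.992, 0.003], [0.992, 0.129, 0.002], [0.001, 0.003, -1.0]]
contact_force: [0.4, -0.4, 0.0]
grip_width: 0.739
grip_force: 0.0
```

>>> step_arm(
  commands=[0,0,0,0,0,0,0,0,0,0,0,0,0,0,0,0,0,0,0,0,0,0,0,0,0,0,0,0,0,0,0,0,0,0,0,0,0,0,0,0,0,0,0,0,0,0,0,0,0,0,0,0,-4,0,0,0],
)

```text
clock: 23.42
eef_pos: [0.4505, 0.3418, 0.1838]
tool_rot: [[-0.13, 0.992, -0.001], [0.992, 0.13, -0.001], [-0.001, -0.001, -1.0]]
contact_force: [-0.5, 0.3, -3.0]
grip_width: 0.463
grip_force: 40.0
```

>>> step_arm(
  commands=[0,0,0,-25,0,0,0,0,0,0,-60,0,0,0,0,0,0,-100,0,0,0,0,0,0,-140,0,0,0,0,0,0,-165,0,0,0,0,-15,-1,-170,0,0,0,0,-45,-3,-170,0,0,0,0,-82,-6,-170,0,0,0],
)

```text
clock: 24.08
eef_pos: [0.4554, 0.2596, 0.3535]
tool_rot: [[-0.132, 0.991, -0.001], [0.991, 0.132, -0.001], [-0.001, -0.001, -1.0]]
contact_force: [1.3, -1.4, -4.1]
grip_width: 0.46
grip_force: 40.0
```

>>> step_arm(
  commands=[0,-37,-2,0,0,0,0,0,-74,-5,0,0,0,0,0,-111,-8,0,0,0,0,0,-148,-11,0,0,0,0,0,-185,-13,0,0,0,0,0,-210,-14,0,0,0,0,0,-223,-14,0,0,0,0,0,-223,-14,0,0,0,0],
)

```text
clock: 24.75
eef_pos: [0.4699, 0.0337, 0.353]
tool_rot: [[-0.126, 0.992, -0.003], [0.992, 0.126, -0.002], [-0.002, -0.003, -1.0]]
contact_force: [0.3, 0.6, -3.5]
grip_width: 0.463
grip_force: 40.0
```

>>> step_arm(
  commands=[0,0,0,0,0,0,0,0,0,0,0,0,0,0,0,0,0,0,0,0,0,0,0,0,0,0,0,0,0,0,0,10,0,0,0,0,0,0,30,0,0,0,0,0,0,40,0,0,0,0,0,0,40,0,0,0],
)

```text
clock: 25.42
eef_pos: [0.469, 0.0374, 0.3118]
tool_rot: [[-0.13, 0.991, -0.006], [0.991, 0.13, -0.0], [0.0, -0.006, -1.0]]
contact_force: [0.4, -0.6, -4.5]
grip_width: 0.459
grip_force: 40.0
```

>>> step_arm(
  commands=[0,0,0,20,0,0,0,0,0,0,50,0,0,0,0,0,0,85,0,0,0,0,0,0,110,0,0,0,0,0,0,122,0,0,0,0,0,0,126,0,0,0,0,0,0,126,0,0,0,0,0,0,126,0,0,0],
)

```text
clock: 26.08
eef_pos: [0.4715, 0.0372, 0.1898]
tool_rot: [[-0.13, 0.992, 0.002], [0.992, 0.13, 0.0], [-0.0, 0.002, -1.0]]
contact_force: [-0.4, -0.3, -3.3]
grip_width: 0.46
grip_force: 40.0
```

>>> step_arm(
  commands=[0,0,0,1,0,0,0,0,0,0,3,0,0,0,0,0,0,5,0,0,0,0,0,0,6,0,0,0,0,0,0,6,0,0,0,0,0,0,6,0,0,0,0,0,0,6,0,0,0,0,0,0,6,0,0,0],
)

```text
clock: 26.75
eef_pos: [0.4706, 0.0371, 0.1828]
tool_rot: [[-0.13, 0.992, 0.0], [0.992, 0.13, -0.0], [-0.0, 0.0, -1.0]]
contact_force: [0.4, -0.2, -3.3]
grip_width: 0.465
grip_force: 40.0
```

Down 2 mm, release, retreat.

>>> step_arm(
  commands=[0,0,0,1,0,0,0,0,0,0,1.5,0,0,0,0,0,0,1.5,0,0,0,0.85,0,0,1.5,0,0,0,0.85,0,0,1.5,0,0,0,0.85,0,0,1.5,0,0,0,0.85,0,0,1.5,0,0,0,0.85,0,0,1.5,0,0,0],
)

```text
clock: 27.42
eef_pos: [0.4707, 0.0371, 0.1812]
tool_rot: [[-0.13, 0.992, 0.0], [0.992, 0.13, 0.0], [-0.0, 0.0, -1.0]]
contact_force: [0.5, -0.1, 0.2]
grip_width: 0.795
grip_force: 0.0
```

>>> step_arm(
  commands=[1,0,0,-30,0,0,0,1,0,0,-65,0,0,0,1,0,0,-105,0,0,0,1,5,3,-120,0,0,0,1,38,19,-122,0,0,0,1,73,37,-122,0,0,0,1,108,54,-122,0,0,0,1,143,72,-122,0,0,0],
)

```text
clock: 28.08
eef_pos: [0.5237, 0.1897, 0.3036]
tool_rot: [[-0.129, 0.992, 0.001], [0.992, 0.129, 0.0], [0.0, 0.001, -1.0]]
contact_force: [1.0, -1.0, -0.2]
grip_width: 1.002
grip_force: 0.0
```

>>> step_arm(
  commands=[1,35,17,0,0,0,0,1,70,35,0,0,0,0,1,105,52,0,0,0,0,1,127,63,0,0,0,0,1,133,66,0,0,0,0,1,133,66,0,0,0,0,1,133,66,15,0,0,0,1,133,66,25,0,0,0],
)

```text
clock: 28.75
eef_pos: [0.5713, 0.3273, 0.2778]
tool_rot: [[-0.129, 0.992, -0.0], [0.992, 0.129, -0.001], [-0.001, -0.0, -1.0]]
contact_force: [-1.0, -0.6, -0.9]
grip_width: 0.997
grip_force: 0.0
```

>>> step_arm(
  commands=[1,0,0,15,0,0,0,1,0,0,45,0,0,0,1,0,0,67,0,0,0,1,0,0,75,0,0,0,1,0,0,75,0,0,0,0.2,0,0,75,0,0,0,0.2,0,0,75,0,0,0,0.2,0,0,75,0,0,0],
)

```text
clock: 29.42
eef_pos: [0.5724, 0.3288, 0.2052]
tool_rot: [[-0.129, 0.992, 0.003], [0.992, 0.129, 0.002], [0.001, 0.003, -1.0]]
contact_force: [-0.6, -0.5, 0.5]
grip_width: 0.812
grip_force: 0.0
```

>>> step_arm(
  commands=[0,0,0,0,0,0,0,0,0,0,0,0,0,0,0,0,0,0,0,0,0,0,0,0,0,0,0,0,0,0,0,0,0,0,0,0,0,0,0,0,0,0,0,0,0,0,0,0,0,0,0,0,0,0,0,0],
)

```text
clock: 30.08
eef_pos: [0.5718, 0.3287, 0.2033]
tool_rot: [[-0.13, 0.992, 0.001], [0.992, 0.13, 0.0], [0.0, 0.001, -1.0]]
contact_force: [0.2, 0.2, -0.8]
grip_width: 0.361
grip_force: 40.0
```

>>> step_arm(
  commands=[0,0,0,-10,0,0,0,0,0,0,-40,0,0,0,0,0,0,-80,0,0,0,0,0,0,-120,0,0,0,0,0,0,-155,0,0,0,0,-10,-4,-170,0,0,0,0,-35,-13,-170,0,0,0,0,-68,-26,-170,0,0,0],
)

```text
clock: 30.75
eef_pos: [0.5546, 0.259, 0.3738]
tool_rot: [[-0.132, 0.991, 0.001], [0.991, 0.132, 0.002], [0.002, 0.001, -1.0]]
contact_force: [1.5, -2.3, -6.5]
grip_width: 0.366
grip_force: 40.0
```

>>> step_arm(
  commands=[0,-36,-14,0,0,0,0,0,-72,-28,0,0,0,0,0,-108,-41,0,0,0,0,0,-144,-55,0,0,0,0,0,-180,-69,0,0,0,0,0,-216,-82,0,0,0,0,0,-252,-96,0,0,0,0,0,-280,-107,0,0,0,0],
)

```text
clock: 31.42
eef_pos: [0.4829, -0.0361, 0.3729]
tool_rot: [[-0.129, 0.992, -0.003], [0.992, 0.129, -0.001], [-0.001, -0.003, -1.0]]
contact_force: [0.3, 0.5, -6.0]
grip_width: 0.367
grip_force: 40.0
```

>>> step_arm(
  commands=[0,-12,-4,0,0,0,0,0,-14,-5,0,0,0,0,0,-14,-5,0,0,0,0,0,-14,-5,0,0,0,0,0,-14,-5,0,0,0,0,0,-14,-5,0,0,0,0,0,-14,-5,0,0,0,0,0,-14,-5,0,0,0,0],
)

```text
clock: 32.08
eef_pos: [0.4818, -0.0475, 0.3731]
tool_rot: [[-0.131, 0.991, -0.0], [0.991, 0.131, 0.0], [0.0, -0.0, -1.0]]
contact_force: [0.7, 0.1, -5.8]
grip_width: 0.365
grip_force: 40.0
```

Down 169 mm to 0.204: 163 first, then slowly.

>>> step_arm(
  commands=[0,0,0,15,0,0,0,0,0,0,45,0,0,0,0,0,0,80,0,0,0,0,0,0,115,0,0,0,0,0,0,145,0,0,0,0,0,0,158,0,0,0,0,0,0,162,0,0,0,0,0,0,162,0,0,0],
)

```text
clock: 32.75
eef_pos: [0.4816, -0.0479, 0.2105]
tool_rot: [[-0.13, 0.992, -0.002], [0.992, 0.13, 0.0], [0.0, -0.002, -1.0]]
contact_force: [0.3, 0.4, -5.8]
grip_width: 0.364
grip_force: 40.0
```

>>> step_arm(
  commands=[0,0,0,1,0,0,0,0,0,0,3,0,0,0,0,0,0,5,0,0,0,0,0,0,6.5,0,0,0,0,0,0,7,0,0,0,0,0,0,7,0,0,0,0,0,0,7,0,0,0,0,0,0,7,0,0,0],
)

```text
clock: 33.42
eef_pos: [0.4818, -0.0482, 0.2044]
tool_rot: [[-0.13, 0.992, 0.0], [0.992, 0.13, -0.0], [-0.0, 0.0, -1.0]]
contact_force: [-0.2, -0.4, -5.8]
grip_width: 0.362
grip_force: 40.0
```

>>> step_arm(
  commands=[0,0,0,1,0,0,0,0,0,0,1.5,0,0,0,0,0,0,1.5,0,0,0,0.85,0,0,1.5,0,0,0,0.85,0,0,1.5,0,0,0,0.85,0,0,1.5,0,0,0,0.85,0,0,1.5,0,0,0,0.85,0,0,1.5,0,0,0],
)

```text
clock: 34.08
eef_pos: [0.4819, -0.0482, 0.2027]
tool_rot: [[-0.13, 0.992, 0.0], [0.992, 0.13, -0.0], [-0.0, 0.0, -1.0]]
contact_force: [-0.1, 0.3, 0.3]
grip_width: 0.699
grip_force: 0.0
```

>>> step_arm(
  commands=[1,0,0,0,0,0,0,1,0,0,-15,0,0,0,1,0,0,-50,0,0,0,1,0,0,-90,0,0,0,1,-20,0,-125,0,0,0,1,-50,0,-150,0,0,0,1,-73,-1,-159,0,0,0,1,-73,-1,-159,0,0,0],
)

```text
clock: 34.75
eef_pos: [0.4915, -0.1241, 0.3647]
tool_rot: [[-0.127, 0.992, 0.007], [0.992, 0.127, -0.004], [-0.005, 0.006, -1.0]]
contact_force: [0.9, -0.4, 0.3]
grip_width: 1.0
grip_force: 0.0
```

```bash
python3 - <<'E'
from h import *
s=monitor.get_state()
print(s['clock'],s['eef_pos'])
w=eyes.read_camera("wrist")[:,:,::-1]; b=eyes.read_camera("side")[:,:,::-1]; cv2.imwrite("pics/w9f.png",w)
cv2.imwrite("pics/f9.png",np.hstack([w[:260,150:550],b[80:340,250:480]]))
E
```

```text
34.75 [ 0.4915 -0.1241  0.3647]
```

View pics/f9.png

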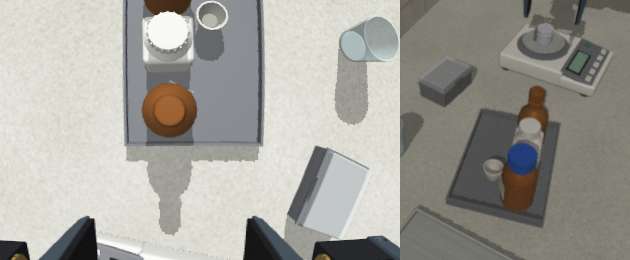

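All three bottles stand upright. Measured against the tray edges they're within about 3 px of the first view, and the tin is on the pan. I'm handing the job in.

```bash
python3 -c "
from workcell import close_job
print(close_job())"
```

```text
the job is handed in; nothing more can be done
None
```

The job is handed in at about 35 s of the 134 s allowed: the tin stands on the middle of the balance pan and the square and stopper bottles are back in their places in the spill tray, all judged from the last camera pictures, since the hand-in returned no verdict.

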